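Size a sheeter collar on the step gauge

TASK

One of the dough sheeter's white collars hangs on the thin nose of the stepped gauge mandrel. Push it along the mandrel until it is fully home against the shoulder that stops it, with the sliding cursor still left back; then slide the cursor up until its straight blade is flush against the collar's face, so that it shows the collar's step, and let go. Leave the two collars on the spare peg and the other things on the table where they are.

Things in the scene. Friction and masses are not known exactly. Their poses are not given: they have to be found in the camera images.
- gauge: fixed bore gauge: aluminium deck 345 x 335 x 12 mm carrying mandrel, spare peg and cursor rail. Origin on the table under the mandrel line (gauge x -172 to 172, y -210 to 125), z up. Its +x points roughly to the robot's left, its +y roughly towards the robot. Collars slide towards +x, thin end to thick; the cursor too.
- mandrel_tip (a point): top of the steel mandrel at its free thin end: gauge x = -60, y = 0, z = 120 mm. The mandrel's top line is level, its underside steps down towards +x. Diameters: 34 (nose, gauge x -60 to 15), 41 (one engraved band, 15 to 50), 51 (two bands, 50 to 85), 61 (three bands, 85 to 120), 72 (120 to 145).
- mandrel_root (a point): top of the mandrel at its last shoulder, gauge x = 120, y = 0, z = 120 mm. A collar's leading (+x) face stops on the first shoulder too big for its bore: bore 44 at gauge x = 50, bore 54 at 85, bore 64 at 120. Under 3 N moves a collar; pushed at mid-height of its -x face, one finger on each side of the mandrel, it stays square.
- peg_tip (a point): top of the free end of the spare peg: gauge x = -45, y = -155, z = 120 mm. A level rod of diameter 34 parallel to the mandrel, to gauge x = 105, where its post (126 mm high) stands; it carries the two collars not under test.
- collar_small: white plastic collar (thick ring), outside diameter 90, bore 44, 26 long, about 178 g. Origin on the top line of the bore, half-way along, where it hangs (z = 120 mm); x axis along the bore, parallel to gauge x at the start. It starts on the mandrel's nose (gauge y = 0) or on the spare peg (gauge y = -155): which of the three is on the mandrel changes. Its centre is at z = 98 mm.
- collar_mid: white plastic collar (thick ring), outside diameter 90, bore 54, 26 long, about 150 g. Origin on the top line of the bore, half-way along, where it hangs (z = 120 mm); x axis along the bore, parallel to gauge x at the start. It starts on the mandrel's nose (gauge y = 0) or on the spare peg (gauge y = -155): which of the three is on the mandrel changes. Its centre is at z = 93 mm.
- collar_large: white plastic collar (thick ring), outside diameter 90, bore 64, 26 long, about 116 g. Origin on the top line of the bore, half-way along, where it hangs (z = 120 mm); x axis along the bore, parallel to gauge x at the start. It starts on the mandrel's nose (gauge y = 0) or on the spare peg (gauge y = -155): which of the three is on the mandrel changes. Its centre is at z = 88 mm.
- cursor (a joint): travel of the sliding cursor along its rail (gauge y = 85) towards gauge +x, in m, 0 at the tip end to 0.232; the blade's straight face is at gauge x = -0.120 + value. It stays where it is left (friction about 1.5 N). Starts at 0 to 0.02.
- cursor_face (a point): point on the cursor's straight steel face, the one that looks to gauge +x, at gauge y = 50, z = 90 mm. The blade is 4 mm thick, spans gauge y 34 to 100, z 32 to 110 mm, square to the mandrel, and comes up to a collar's trailing (-x) face on the side near the robot. Deck ticks with 1, 2, 3 dots mark its place for the three steps.
- cursor_handle (a point): centre of the top of the cursor's black upright handle, z = 120 mm: a block 18 mm along gauge x, 26 mm along gauge y, standing from z = 35 to 120 mm; its centre is 13 mm behind (-x of) the blade's face. It may be pushed from behind or pinched from above.
- grease_jar: bystander: amber jar, diameter 40, height 42, standing on the far tip-side corner of the deck; origin at its underside
- wrench: bystander: steel wrench 130 long lying flat on the deck between mandrel and spare peg; origin under its middle
- rolling_pin: bystander: white plastic rolling pin, diameter 40, length 380 along its x, lying on the table to the robot's right; origin under its middle
- tub: bystander: white lidded tub, diameter 120, height 130, on the robot's left; origin at its underside
- bowl: bystander: steel bowl, diameter 150, height 60, on the robot's left; origin at its underside
- scraper: bystander: bench scraper, steel blade 110 x 150 with a black handle bar, lying on the table near left; origin under its middle
Not all that is in view belongs to the job. What is shaped like the collar_small but brown or orange is not meant.

How it is judged:
By the outcome, as a careful person would: the job done as asked, in the order asked, and still so for the second after the job is handed in, with the robot touching nothing.
It also fails if it takes over 50 s, if anything falls off the work surface, if the arm or the gripper's body presses on something with over 40 N, if the wrist force passes 120 N, or if a joint passes its speed limit or range.

ROBOT

A 6-joint arm with a two-finger parallel gripper is mounted at the origin on the work surface. World frame = base frame: x ahead of the robot, y to its left, z up, the work surface at z = 0. Lengths are in mm, angles in degrees, forces in N, time in s.
With the tool pointing down it reaches from about 325 to 750 mm from the base axis. Payload 7.6 kg.
Tool frame: the origin (TCP) lies at the very end of the fingers, on their centre line; the grasp point (between the pads) lies 19 mm behind it; z points along the fingers, y is the line along which they close (so a half turn about z gives the same grasp; the last joint's range is limited). The gripper opens to 85 mm and grips with 20 to 120 N. Pads are 22 mm wide; open, the fingers measure 114 mm over their backs; the gripper's body (76 mm by 85 mm) begins 54 mm behind the grasp point. The pads swing forward as they close: fully open they stand 13 mm farther back than shut.
Start: joints at [-72.783, 2.991, 80.254, -0, 96.75, -4.028], TCP at [190.266, -489.334, 193.423] pointing down, gripper open.
Joint ranges: [-166.34, 166.34], [-52.06, 124.39], [6.96, 135.62], [-60.46, 240.46], [14.63, 156.25], [-167.68, 167.68]. Speed limits (degrees/s): [147.25, 147.25, 172.46, 180, 180, 180].

INTERFACE

Orientations are given as a 3x3 rotation matrix whose columns are the frame's x, y, z axes.
In Python, from plant import sense, vision, close_job gives the robot as it stands.
- The arm moves only by the tool arm_command, never from a script. Its argument "commands" is a list that holds one entry, the list of rows, each a list of 4 numbers: the shift along the tool's x, y, z in cm, then the turn about the tool's z in rad. A call has exactly 5 rows; each row is the pose to reach, as a shift and turn from the pose commanded when the call began, along the tool's axes at that moment; what a row does not reach only later rows make up. A row lasts 1/8 s, in which the tool goes at most 62.5 mm and 10.7 degrees, less where a joint would pass 70% of its speed; a pose out of reach is approached as far as the arm can. A call with a gripper value outside its range is refused whole. "hand" is the opening, from 0 (shut) to 1 (fully open), set as the call begins (left out, the last holds). The fingers move at their own pace and stop on an object; "force" is the grip in N (left out, the last holds). Time passes only in rows, so rows that repeat a pose let the fingers close, or fill a call up. It gives the time, the measured TCP pose, the force, the opening and the grip force at its end, in the units of the state.
- sense(): the state, without advancing time (a new reading comes with each control period).
- vision.grab_frame(name): name is "side" or "top"; returns a dict with "frame" (384x512x3 uint8, red, green, blue), "z_map" (384x512 float32, mm along the optical axis (not along the pixel's ray), 0 where there is no reading), "fovy" (degrees; the focal length in pixels is half the picture's height over the tangent of half this angle, whatever the lens; pixels are square), "cx", "cy" (the principal point, pixels), "R" (3x3) and "t" (3): a world point X has camera coordinates R X + t. Camera axes: x right, y down, z forward; pixel columns grow to the right and rows downward; lengths in mm; the calibration is good to about 2 mm. A picture is of the moment at which its call begins.
- close_job(): hands the job in; it is judged then, once.
The state is a dict: "time_s": time; "q": joint angles; "dq": joint speeds; "joint_efforts": joint torques, N m; "tcp_pos": TCP position; "tool_rot": TCP orientation; "ft_force": force on the tool from outside, world axes, zero at the start; "moment": the same for the moment, N m; "width": finger opening in mm; "grip_force": force on a finger pad.
Only numpy, scipy, OpenCV 4.12 (cv2) and the standard library are available. Lean on these libraries where they do the work, as an engineer would, in place of code of your own. Each camera call takes 0.05 s, during which the arm holds its last target. There are 200 camera calls.

## Working session

There is one attempt and no reset: what is moved stays moved. The work goes in short steps, Python scripts to look and compute and a tool call to move; the robot and the scene stay as the last step left them, time stands still between calls to the robot, and variables do not carry over. Pictures are saved under pics/ and viewed, at most 13 in all, crops included, and the job is handed in when it is done.

Besides the shell and the picture viewer there is one more tool, called after "Call:" by a JSON object that holds its "op" and its "data". arm_command: Moves the arm, as the interface text tells. Its arguments: {"type":"object","properties":{"commands":{"type":"array","items":{"type":"array","items":{"type":"array","items":{"type":"number"}}}},"hand":{"type":"number"},"force":{"type":"number"}},"required":["commands"]}

```bash
mkdir -p pics; cat > h.py <<'E'
import numpy as np, cv2
from plant import sense, vision, close_job
def grab(n):
    f=vision.grab_frame(n); f['f']=f['frame'].shape[0]/2/np.tan(np.radians(f['fovy'])/2); f['R']=np.array(f['R']);f['t']=np.array(f['t']); return f
def unproj(f,u,v,z=None):
    u=np.asarray(u);v=np.asarray(v)
    d=f['z_map'][v,u] if z is None else z
    c=np.stack([(u-f['cx'])/f['f']*d,(v-f['cy'])/f['f']*d,d],-1)
    return (c-f['t'])@f['R']
def plane(f,u,v,z):
    r=np.array([(u-f['cx'])/f['f'],(v-f['cy'])/f['f'],1])@f['R']; o=-f['t']@f['R']
    return o+r*(z-o[2])/r[2]
def proj(f,X):
    c=f['R']@np.asarray(X,float)+f['t']; return c[:2]/c[2]*f['f']+[f['cx'],f['cy']]
def save(n,im): cv2.imwrite('pics/'+n,cv2.cvtColor(im,cv2.COLOR_RGB2BGR))
E
python3 - <<'E'
from h import *
import pickle
for n in ('top','side'):
    f=grab(n); save(n+'0.png',f['frame']); pickle.dump(f,open(n+'0.pkl','wb'))
    print(n,f['f'],f['cx'],f['cy'],-f['t']@f['R'],f['R'].round(2).tolist(), (f['z_map']>0).mean())
s=sense();print(s['time_s'],s['tcp_pos'],s['tool_rot'],s['width'])
E
```

```text
top 395.96970704348035 257.7128968983906 197.41146415130285 [ 286.32238141   10.48908333 1294.98186206] [[-0.01, -1.0, 0.01], [-0.98, 0.0, -0.2], [0.2, -0.01, -0.98]] 0.9960530598958334
side 398.71301608611594 263.13485047324144 200.2708512641886 [ 16.24213535 677.76853308 973.52738212] [[-0.77, -0.63, 0.02], [-0.45, 0.54, -0.71], [0.44, -0.56, -0.7]] 0.9960734049479166
0.1 [ 190.16550082 -489.01755197  192.70258727] [[ 9.32049368e-01  3.62331134e-01 -3.54143233e-04]
 [ 3.62331281e-01 -9.32048477e-01  1.29576439e-03]
 [ 1.39417122e-04 -1.33603355e-03 -9.99999098e-01]] 85.38275020634669
```

View pics/top0.png

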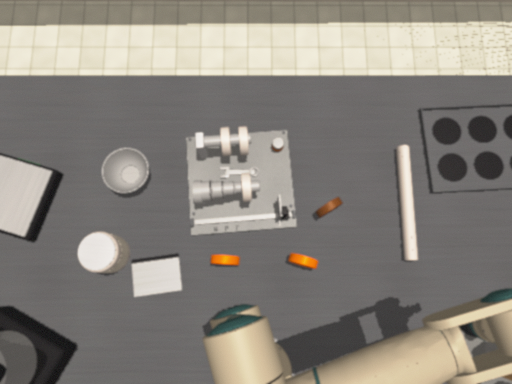

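View pics/side0.png

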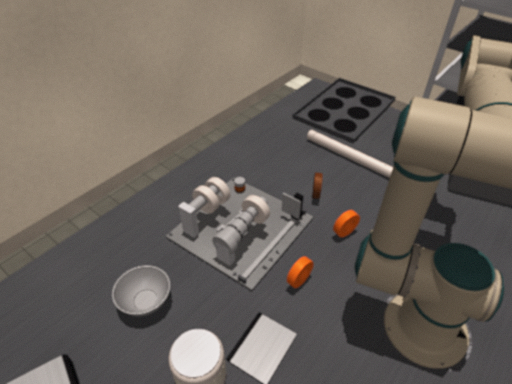

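The top view shows the deck spanning about (187–297, 130–234). The mandrel runs from its root at (195,190) to its tip at (259,186), with a white collar at (246,187). Two more white collars sit on the spare peg at (226,140) and (243,140). The cursor handle is at (287,212). The rings at (225,260), (303,261) and (329,207) are orange or brown, so they are decoys. The collar meant is the white one on the mandrel at (246,187).

```bash
cat > g.py <<'E'
from h import *
import pickle
f=pickle.load(open('top0.pkl','rb'))
v,u=np.mgrid[0:384,0:512]; P=unproj(f,u,v)
roi=(u>170)&(u<310)&(v>115)&(v<245)
z=P[...,2]
deck=roi&(z>7)&(z<17)
print('deckz',np.median(z[deck]),'table',np.median(z[roi&(z<6)]))
m=cv2.morphologyEx((roi&(z>7)).astype(np.uint8),cv2.MORPH_OPEN,np.ones((3,3)))
q=P[(m>0)&deck][:,:2].astype(np.float32)
r=cv2.minAreaRect(q); print(r)
a=r[2]%90
# gauge +x ~ world +y, gauge +y ~ world -x
ang=a+90 if a<45 else a
th=np.radians(ang); ex=np.array([np.cos(th),np.sin(th)]); ey=np.array([-ex[1],ex[0]])
o=np.array(r[0])+42.5*ey
print('ang',ang,'o',o)
G=np.stack([(P[...,:2]-o)@ex,(P[...,:2]-o)@ey,z],-1)
np.save('G.npy',G); np.save('gauge.npy',[*o,ang])
def rep(n,x0,x1,y0,y1,z0,z1):
    k=roi&(G[...,0]>x0)&(G[...,0]<x1)&(G[...,1]>y0)&(G[...,1]<y1)&(z>z0)&(z<z1)
    g=G[k]; print(n,k.sum(),np.percentile(g,[2,50,98],axis=0).round(1).tolist()) if k.sum() else print(n,0)
rep('collar',-80,30,-50,50,127,160)
rep('mandrel',20,140,-30,30,113,126)
rep('pegcollars',-60,90,-200,-110,127,160)
rep('handle',-160,-60,60,110,113,130)
rep('blade',-160,-60,30,70,95,125)
rep('jar',-172,-90,-210,-120,30,60)
c=cv2.resize(f['frame'][115:245,170:310],None,fx=4.2,fy=4.2,interpolation=cv2.INTER_CUBIC); save('crop.png',c)
# collar top z by gauge x
for x in range(-60,30,6):
    k=roi&(abs(G[...,0]-x)<3)&(abs(G[...,1])<50)&(z>100); kp=roi&(abs(G[...,0]-x)<3)&(abs(G[...,1]+155)<50)&(z>100)
    print(x,z[k].max().round(1) if k.any() else 0, z[kp].max().round(1) if kp.any() else 0)
E
python3 g.py
```

```text
deckz 12.714110789424431 table 0.7452160498639488
((604.3836669921875, 52.23960876464844), (336.47650146484375, 345.7424621582031), 4.360445976257324)
ang 94.36044597625732 o [562.0066842   49.00830416]
collar 194 [[-31.0, -31.9, 127.6], [-18.7, 5.3, 139.6], [-6.1, 34.7, 146.2]]
mandrel 464 [[23.0, -18.3, 113.2], [86.6, 2.0, 118.5], [137.6, 21.2, 124.1]]
pegcollars 274 [[-33.1, -182.1, 127.3], [25.5, -151.6, 133.6], [47.4, -126.4, 141.0]]
handle 58 [[-136.5, 71.8, 113.8], [-127.5, 85.4, 120.0], [-118.1, 98.4, 125.7]]
blade 20 [[-119.0, 35.8, 99.0], [-116.6, 55.3, 109.1], [-115.1, 68.9, 114.1]]
jar 111 [[-148.9, -166.4, 30.8], [-132.4, -147.1, 54.8], [-116.0, -133.3, 59.2]]
-60 118.4 0
-54 125.1 0
-48 125.6 0
-42 123.9 122.3
-36 125.6 134.3
-30 146.3 138.8
-24 149.5 136.7
-18 145.8 138.5
-12 146.2 136.1
-6 146.4 130.8
0 124.0 124.8
6 124.7 124.7
12 124.3 125.1
18 122.5 123.2
24 123.3 141.6
```

View pics/crop.png

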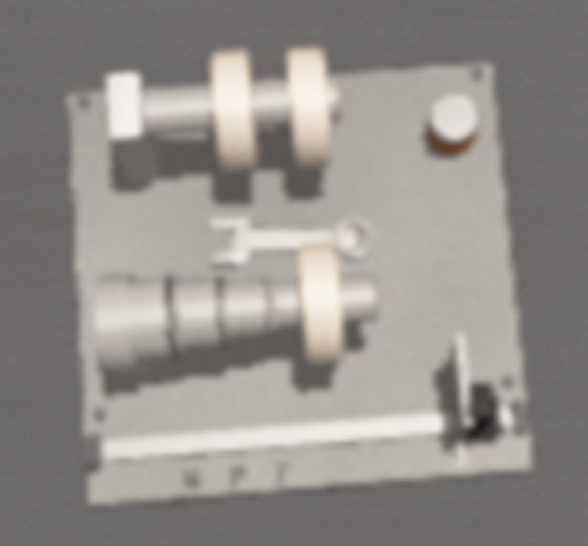

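Heights settle it: the mandrel collar's top is at about 144–146 mm (143 expected for small). The peg collars read about 141 (138 for mid) and 136 (133 for large). So collar_small is on the mandrel and its stop is at gauge x = 50. Its trailing face is at about x = -31, and the cursor is at about 5 mm.

```bash
cat >> h.py <<'E'
def gauge():
    ox,oy,a=np.load('gauge.npy'); a=np.radians(a); return np.array([ox,oy,0]),np.array([[np.cos(a),-np.sin(a),0],[np.sin(a),np.cos(a),0],[0,0,1]])
def delta(gx,gy,z):
    "cm shift in tool axes and turn to gauge point"
    o,R=gauge(); s=sense(); T=np.array(s['tool_rot']); w=o+R@np.array([gx,gy,z])
    e=R[:,0]; a=np.arctan2(e@T[:,1],e@T[:,0])
    return (T.T@(w-s['tcp_pos'])/10).round(2),round(a,3),w.round(1)
def where():
    o,R=gauge(); s=sense(); return 't',s['time_s'],(R.T@(s['tcp_pos']-o)).round(1),np.round(s['ft_force'],1),round(s['width'],1)
E
python3 -c "
from h import *
print(delta(-54,0,190))"
```

```text
(array([ 52.58, -31.51,   0.32]), np.float64(-1.276), array([566.1,  -4.8, 190. ]))
```

Call:
{"op": "arm_command", "data": {"commands": [[[5.2, -3.1, 0, -0.13], [10.5, -6.3, 0, -0.26], [15.7, -9.4, 0, -0.39], [21.0, -12.6, 0, -0.52], [26.2, -15.7, 0, -0.65]]], "hand": 0.66}}

```text
time_s: 0.72
tcp_pos: [378.3, -246.2, 193.2]
tool_rot: [[0.519, 0.855, -0.0], [0.855, -0.519, 0.0], [-0.0, -0.0, -1.0]]
ft_force: [0.5, -0.4, 0.3]
width: 55.9
grip_force: 0.0
```

```bash
python3 -c "
from h import *
print(where(),delta(-54,0,190))"
```

```text
('t', 0.725, array([-280.4,  205.6,  193.2]), array([ 0.5, -0.4,  0.3]), 55.9) (array([30.38,  3.52,  0.32]), np.float64(-0.622), array([566.1,  -4.8, 190. ]))
```

Call:
{"op": "arm_command", "data": {"commands": [[[6.0, 0.7, 0, -0.13], [12.0, 1.4, 0, -0.26], [18.0, 2.1, 0, -0.39], [24.0, 2.8, 0.1, -0.52], [30.0, 3.5, 0.3, -0.625]]]}}

```text
time_s: 1.35
tcp_pos: [565.1, -8.8, 190.1]
tool_rot: [[-0.079, 0.997, -0.0], [0.997, 0.079, -0.0], [-0.0, -0.0, -1.0]]
ft_force: [0.3, -1.7, -0.4]
width: 56.6
grip_force: 0.0
```

```bash
python3 -c "
from h import *
print(where(),delta(-54,0,82))"
```

```text
('t', 1.35, array([-57.9,   1.3, 190.1]), array([ 0.3, -1.7, -0.4]), 56.6) (array([ 0.39,  0.14, 10.81]), np.float64(0.003), array([566.1,  -4.8,  82. ]))
```

```bash
python3 - <<'E'
from h import *
f=grab('side'); g=grab('top')
a=cv2.resize(f['frame'][150:300,160:340],(480,400)); b=cv2.resize(g['frame'][120:250,180:300],(320,347)); b=cv2.copyMakeBorder(b,0,53,0,0,0)
save('n1.png',np.hstack([a,b]))
E
```

```text
(no output)
```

View pics/n1.png

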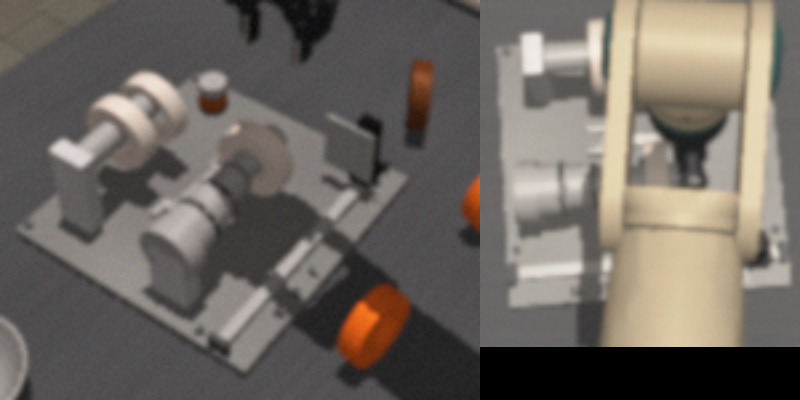

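The side half (left) shows the gripper at about (290,30), above and behind the collar at (255,155). The top half shows it at about (690,150), over the nose. Nothing is in the way of the descent.

Call:
{"op": "arm_command", "data": {"commands": [[[0.2, 0.1, 2.5, 0], [0.2, 0.1, 5, 0], [0.2, 0.1, 7.5, 0], [0.2, 0.1, 9.5, 0], [0.2, 0.1, 10.8, 0]]]}}

```text
time_s: 2.08
tcp_pos: [564.3, -9.0, 81.0]
tool_rot: [[-0.074, 0.997, -0.002], [0.997, 0.074, -0.0], [0.0, -0.002, -1.0]]
ft_force: [0.2, 0.1, 0.4]
width: 56.4
grip_force: 0.0
```

```bash
python3 - <<'E'
from h import *
print(where())
f=grab('side')
save('n2.png',cv2.resize(f['frame'][150:270,180:320],(700,600),interpolation=cv2.INTER_CUBIC))
E
```

```text
('t', 2.075, array([-58. ,   2.2,  81. ]), array([0.2, 0.1, 0.4]), 56.4)
```

View pics/n2.png

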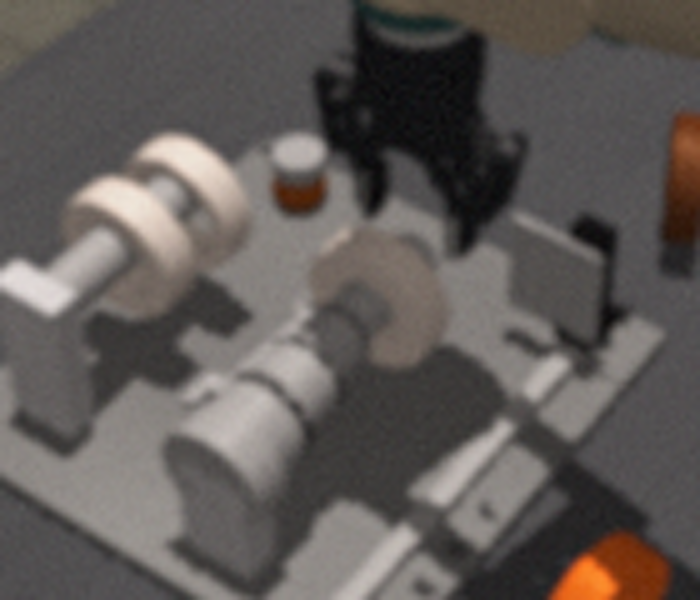

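```bash
python3 - <<'E'
from h import *
import pickle
f=pickle.load(open('side0.pkl','rb')); o,R=gauge()
for p in [(-60,0,120),(-60,0,103),(-58,28,85),(-58,-28,85),(-18,0,143),(-18,45,98),(120,0,120),(-58,28,81),(-45,-155,120),(-115,34,110)]:
    print(p,((proj(f,o+R@np.array(p,float))-[180,150])*5).round())
E
```

```text
(-60, 0, 120) [411. 228.]
(-60, 0, 103) [411. 248.]
(-58, 28, 85) [445. 289.]
(-58, -28, 85) [372. 251.]
(-18, 0, 143) [371. 240.]
(-18, 45, 98) [432. 324.]
(120, 0, 120) [227. 408.]
(-58, 28, 81) [445. 293.]
(-45, -155, 120) [200. 143.]
(-115, 34, 110) [506. 212.]
```

```bash
python3 - <<'E'
from h import *
print(where())
f=grab('side')
save('n3.png',cv2.resize(f['frame'][150:270,180:320],(700,600),interpolation=cv2.INTER_CUBIC))
o,R=gauge();v,u=np.mgrid[0:384,0:512]
G=(unproj(f,u,v)-o)@R
rgb=f['frame'].max(-1)
k=(abs(G[...,0]+55)<30)&(abs(G[...,1])<60)&(rgb<70)&(G[...,2]>40)&(G[...,2]<180)
g=G[k]; print(k.sum())
for z in range(60,180,8):
    h=g[(g[:,2]>=z)&(g[:,2]<z+8)]
    if len(h): print(z,len(h),h.min(0).round(),h.max(0).round())
E
```

```text
('t', 2.125, array([-57.8,   2.7,  79.5]), array([-0.5, -0.8, -1.6]), 56.4)
183
124 5 [-66. -24. 129.] [-50. -22. 130.]
132 17 [-66. -30. 132.] [-46.  46. 140.]
140 21 [-64. -28. 140.] [-43.  49. 148.]
148 23 [-64. -36. 148.] [-44.  49. 156.]
156 19 [-65. -36. 156.] [-44.  49. 163.]
164 39 [-66. -49. 164.] [-41.  59. 172.]
172 59 [-68. -55. 172.] [-41.  59. 180.]
```

View pics/n3.png

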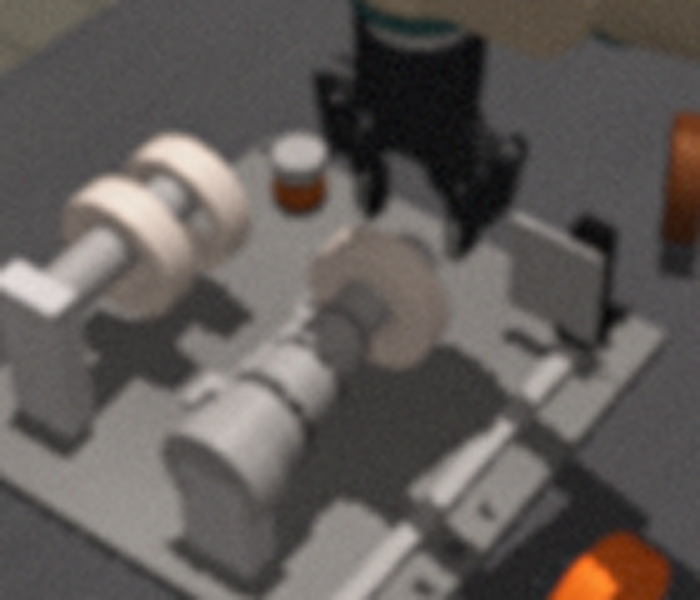

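The side view shows the dark fingertips at crop (375,210) and (465,250), but a TCP at z = 80 should put them at about (372,251) and (445,290). The depth map also puts the tips at about z = 128. I'll resolve this mismatch before pushing.

```bash
python3 - <<'E'
from h import *
s=sense();print(where(),np.round(s['q'],2))
f=grab('side');o,R=gauge();v,u=np.mgrid[0:384,0:512]
G=(unproj(f,u,v)-o)@R
k=(abs(G[...,0]+58)<22)&(abs(G[...,1])<60)&(G[...,2]>60)
print([(z,int((k&(abs(G[...,2]-z)<5)).sum())) for z in range(65,210,10)])
for c,r in [(375,205),(375,225),(465,240),(465,255),(465,275),(455,265)]:
    p=(180+c//5,150+r//5); print((c,r),G[p[1],p[0]].round(),f['frame'][p[1],p[0]])
t=grab('top');H=(unproj(t,u,v)-o)@R
k=(abs(H[...,0]+58)<45)&(abs(H[...,1])<50)&(H[...,2]>125)
dark=k&(t['frame'].max(-1)<80)
print(dark.sum(), np.percentile(H[dark],[2,50,98],axis=0).round() if dark.any() else 0)
# simple FK sanity: wrist heights seen
k=(abs(G[...,0]+58)<60)&(abs(G[...,1])<60)&(G[...,2]>150); 
print(np.histogram(G[...,2][k],bins=range(150,420,20)))
E
```

```text
('t', 2.175, array([-57.8,   2.4,  80.8]), array([-1. , -0.2, -0.2]), 56.3) [-4.640e+00  1.301e+01  8.224e+01 -1.000e-02  8.492e+01 -8.900e+00]
[(65, 0), (75, 0), (85, 0), (95, 1), (105, 4), (115, 12), (125, 19), (135, 34), (145, 30), (155, 33), (165, 28), (175, 76), (185, 61), (195, 75), (205, 53)]
(375, 205) [-50. -21. 135.] [38 38 38]
(375, 225) [-138.  -84.   14.] [127 122 117]
(465, 240) [-51.  45. 143.] [19 21 20]
(465, 255) [-50.  46. 132.] [106 102 100]
(465, 275) [-137.   -8.   11.] [130 126 124]
(455, 265) [-140.  -18.   12.] [128 124 123]
180 [[-81.  23. 174.]
 [-53.  36. 268.]
 [-26.  46. 318.]]
(array([ 61, 137, 128, 187,  56, 140, 152, 124, 113,   4,  17,  26,  87]), array([150, 170, 190, 210, 230, 250, 270, 290, 310, 330, 350, 370, 390,
       410]))
```

```bash
python3 - <<'E'
from h import *
f=grab('side');o,R=gauge();v,u=np.mgrid[0:384,0:512]
G=(unproj(f,u,v)-o)@R
for c in (395,405,415,425):
    print(c,[tuple(G[150+r//5,180+c//5].round().astype(int)) for r in range(60,200,10)])
E
```

```text
395 [(np.int64(-18), np.int64(16), np.int64(288)), (np.int64(-20), np.int64(14), np.int64(279)), (np.int64(-21), np.int64(14), np.int64(271)), (np.int64(-23), np.int64(13), np.int64(262)), (np.int64(-22), np.int64(13), np.int64(256)), (np.int64(-45), np.int64(-3), np.int64(224)), (np.int64(-45), np.int64(-2), np.int64(217)), (np.int64(-47), np.int64(-4), np.int64(207)), (np.int64(-48), np.int64(-4), np.int64(199)), (np.int64(-226), np.int64(-129), np.int64(-3)), (np.int64(-217), np.int64(-122), np.int64(-3)), (np.int64(-203), np.int64(-113), np.int64(2)), (np.int64(-197), np.int64(-108), np.int64(-1)), (np.int64(-194), np.int64(-106), np.int64(-7))]
405 [(np.int64(-21), np.int64(20), np.int64(288)), (np.int64(-23), np.int64(19), np.int64(279)), (np.int64(-22), np.int64(20), np.int64(273)), (np.int64(-23), np.int64(19), np.int64(266)), (np.int64(-22), np.int64(20), np.int64(259)), (np.int64(-26), np.int64(18), np.int64(248)), (np.int64(-48), np.int64(2), np.int64(217)), (np.int64(-45), np.int64(5), np.int64(213)), (np.int64(-45), np.int64(5), np.int64(205)), (np.int64(-46), np.int64(4
[... 808 characters left out ...]
-1)), (np.int64(-193), np.int64(-88), np.int64(3))]
425 [(np.int64(-27), np.int64(29), np.int64(288)), (np.int64(-30), np.int64(28), np.int64(279)), (np.int64(-29), np.int64(29), np.int64(273)), (np.int64(-29), np.int64(29), np.int64(266)), (np.int64(-29), np.int64(29), np.int64(259)), (np.int64(-27), np.int64(30), np.int64(254)), (np.int64(-45), np.int64(19), np.int64(228)), (np.int64(-39), np.int64(22), np.int64(226)), (np.int64(-33), np.int64(27), np.int64(226)), (np.int64(-37), np.int64(24), np.int64(213)), (np.int64(-41), np.int64(22), np.int64(202)), (np.int64(-39), np.int64(23), np.int64(196)), (np.int64(-209), np.int64(-90), np.int64(0)), (np.int64(-201), np.int64(-84), np.int64(0))]
```

The depth map is self-consistent. The tips are at z ≈ 128 and the palm underside at about 197, so the body is 70 mm above the tips as specified. The real TCP is therefore about 42 mm higher than reported, while the horizontal position agrees. I'll go by the cameras and lower in small steps.

Call:
{"op": "arm_command", "data": {"commands": [[[0.2, 0.2, 0.5, 0], [0.2, 0.2, 1.0, 0], [0.2, 0.2, 1.5, 0], [0.2, 0.2, 2, 0], [0.2, 0.2, 2, 0]]]}}

```text
time_s: 2.95
tcp_pos: [566.5, -6.4, 61.7]
tool_rot: [[-0.075, 0.997, -0.001], [0.997, 0.075, -0.0], [0.0, -0.001, -1.0]]
ft_force: [0.4, 0.3, 0.7]
width: 56.4
grip_force: 0.0
```

```bash
cat >> h.py <<'E'
def tips():
    f=grab('side');o,R=gauge();v,u=np.mgrid[0:384,0:512]
    G=(unproj(f,u,v)-o)@R; w=(np.array(sense()['tcp_pos'])-o)@R
    d=(abs(G[...,0]-w[0])<40)&(abs(G[...,1]-w[1])<62)&(G[...,2]>60)&(f['frame'].max(-1)<70)
    a=d&(G[...,1]>w[1]+15); 
    return 'near finger z1%',np.percentile(G[a],[1,50,99],axis=0).round(1).tolist(),f,G
E
python3 - <<'E'
from h import *
print(where()); print(tips()[:2])
E
```

```text
('t', 2.95, array([-55.6,  -0.3,  61.7]), array([0.4, 0.3, 0.7]), 56.4)
('near finger z1%', [[-66.5, 14.9, 122.7], [-42.5, 34.1, 222.0], [-18.4, 60.3, 298.1]])
```

```bash
python3 - <<'E'
from h import *
f=grab('side')
save('n4.png',cv2.resize(f['frame'][150:270,180:320],(700,600),interpolation=cv2.INTER_CUBIC))
E
```

```text
(no output)
```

View pics/n4.png

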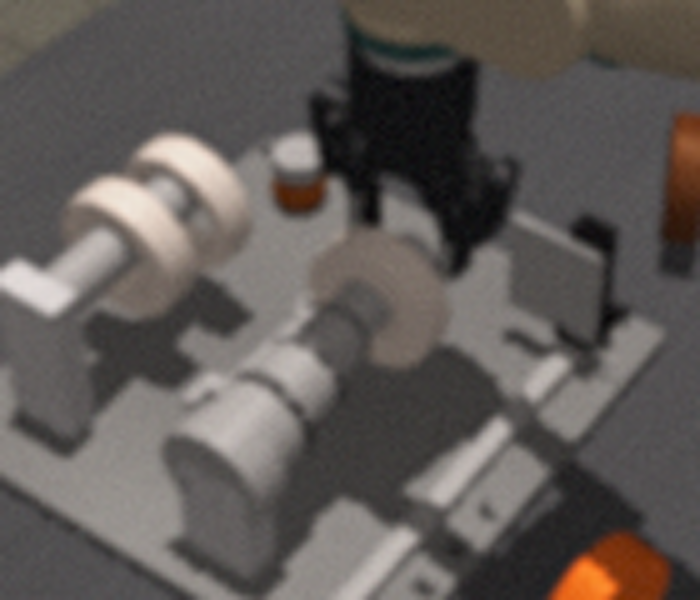

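The near fingertip is at (460,270), which is z ≈ 108, as expected with the 42 mm offset. The fingers straddle the nose behind the collar, so I'll go 20 mm further down.

Call:
{"op": "arm_command", "data": {"commands": [[[0, 0, 0.7, 0], [0, 0, 1.4, 0], [0, 0, 2.0, 0], [0.2, 0, 2.0, 0], [0.4, 0, 2.0, 0]]]}}

```text
time_s: 3.68
tcp_pos: [566.7, -2.3, 42.5]
tool_rot: [[-0.075, 0.997, 0.0], [0.997, 0.075, -0.0], [-0.0, 0.0, -1.0]]
ft_force: [0.5, 0.2, -0.6]
width: 56.4
grip_force: 0.0
```

```bash
python3 - <<'E'
from h import *
print(where())
f=grab('side');o,R=gauge();v,u=np.mgrid[0:384,0:512]
G=(unproj(f,u,v)-o)@R
k=(abs(G[...,0]+50)<25)&(abs(G[...,1])<12)&(G[...,2]>140)&(f['frame'].max(-1)<70); print('palm min z',np.percentile(G[k][:,2],[1,5]))
E
```

```text
('t', 3.675, array([-51.5,  -0.8,  42.5]), array([ 0.5,  0.2, -0.6]), 56.4)
palm min z [156.29905856 157.90096329]
```

Call:
{"op": "arm_command", "data": {"commands": [[[0.5, 0, 0.4, 0], [1.0, 0, 0.4, 0], [1.6, 0, 0.4, 0], [2.2, 0, 0.4, 0], [2.8, 0, 0.4, 0]]]}}

```text
time_s: 4.35
tcp_pos: [564.5, 26.0, 38.4]
tool_rot: [[-0.075, 0.997, 0.0], [0.997, 0.075, -0.0], [-0.0, 0.0, -1.0]]
ft_force: [0.8, -0.6, 0.7]
width: 56.7
grip_force: 0.0
```

Call:
{"op": "arm_command", "data": {"commands": [[[0.5, 0, 0, 0], [1.0, 0, 0, 0], [1.5, 0, 0, 0], [2.0, 0, 0, 0], [2.4, 0, 0, 0]]]}}

```text
time_s: 4.97
tcp_pos: [562.7, 49.7, 38.4]
tool_rot: [[-0.075, 0.997, 0.0], [0.997, 0.075, -0.0], [-0.0, 0.0, -1.0]]
ft_force: [-0.2, -1.1, -0.4]
width: 56.4
grip_force: 0.0
```

```bash
cat >> h.py <<'E'
def white(G,f,ylo=-50,yhi=50):
    k=(abs(G[...,1])<55)&(G[...,2]>126)&(G[...,2]<150)&(f['frame'].min(-1)>110)&(G[...,0]>-60)&(G[...,0]<120)
    return k.sum(), np.percentile(G[k],[3,50,97],axis=0).round(1).tolist() if k.any() else 0
E
python3 - <<'E'
from h import *
print(where())
f=grab('side');o,R=gauge();v,u=np.mgrid[0:384,0:512]
G=(unproj(f,u,v)-o)@R
print(white(G,f))
save('n5.png',cv2.resize(f['frame'][150:270,180:320],(700,600),interpolation=cv2.INTER_CUBIC))
E
```

```text
('t', 4.975, array([ 0.7, -0.7, 38.4]), array([-0.2, -1.1, -0.4]), 56.4)
(np.int64(4), [[16.9, -28.9, 126.4], [32.7, -27.0, 129.2], [40.6, -4.1, 139.0]])
```

View pics/n5.png

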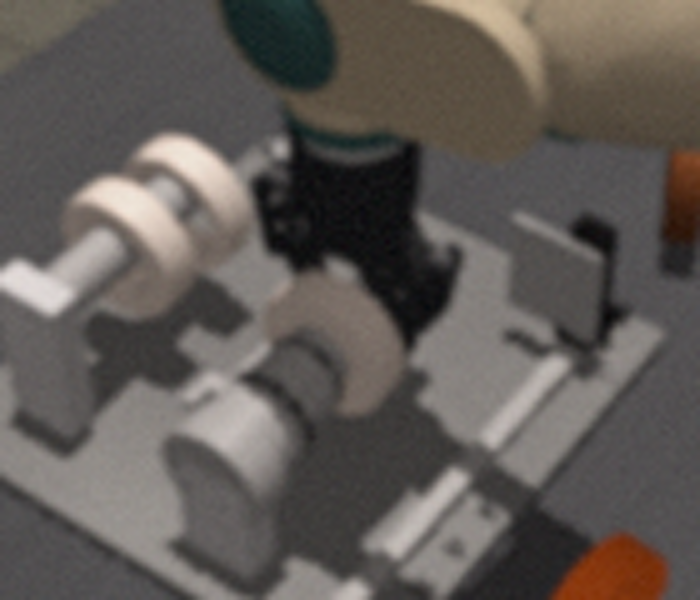

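The collar at (335,340) moves square ahead of the fingers, about 12 mm short of the shoulder. I'll go in slowly and watch the force.

Call:
{"op": "arm_command", "data": {"commands": [[[0.2, 0, 0, 0], [0.4, 0, 0, 0], [0.6, 0, 0, 0], [0.8, 0, 0, 0], [0.9, 0, 0, 0]]]}}

```text
time_s: 5.65
tcp_pos: [562.1, 58.5, 38.4]
tool_rot: [[-0.075, 0.997, 0.0], [0.997, 0.075, -0.0], [-0.0, 0.0, -1.0]]
ft_force: [1.2, -2.4, -0.1]
width: 56.2
grip_force: 0.0
```

Call:
{"op": "arm_command", "data": {"commands": [[[0.05, 0, 0, 0], [0.1, 0, 0, 0], [0.15, 0, 0, 0], [0.2, 0, 0, 0], [0.2, 0, 0, 0]]]}}

```text
time_s: 6.28
tcp_pos: [562.3, 59.7, 38.9]
tool_rot: [[-0.074, 0.997, 0.001], [0.997, 0.074, -0.001], [-0.001, 0.001, -1.0]]
ft_force: [0.1, -5.4, 2.5]
width: 56.1
grip_force: 0.0
```

Call:
{"op": "arm_command", "data": {"commands": [[[0.05, 0, 0, 0], [0.1, 0, 0, 0], [0.15, 0, 0, 0], [0.2, 0, 0, 0], [0.2, 0, 0, 0]]]}}

```text
time_s: 6.9
tcp_pos: [562.4, 60.2, 39.2]
tool_rot: [[-0.074, 0.997, 0.001], [0.997, 0.074, -0.004], [-0.004, 0.001, -1.0]]
ft_force: [0.6, -11.7, 4.0]
width: 56.9
grip_force: 1.2
```

The force has risen to 12 N at the expected place (finger front at about x = 23, expected 24), so the collar is home. I'll back off and lift clear.

Call:
{"op": "arm_command", "data": {"commands": [[[-0.5, 0, 0, 0], [-1.2, 0, 0, 0], [-2.2, 0, 0, 0], [-3.2, 0, 0, 0], [-4.0, 0, -0.5, 0]]]}}

```text
time_s: 7.52
tcp_pos: [564.5, 21.8, 43.1]
tool_rot: [[-0.075, 0.997, -0.001], [0.997, 0.075, -0.0], [0.0, -0.001, -1.0]]
ft_force: [0.3, 0.4, 0.6]
width: 56.2
grip_force: 0.0
```

Call:
{"op": "arm_command", "data": {"commands": [[[0, 0, -2, 0], [0, 0, -4.5, 0], [0, 0, -7, 0], [-1, 0, -9, 0], [-4, 0, -10, 0]]], "hand": 0}}

```text
time_s: 8.15
tcp_pos: [568.4, -17.2, 145.4]
tool_rot: [[-0.077, 0.997, 0.003], [0.997, 0.077, 0.0], [-0.0, 0.003, -1.0]]
ft_force: [0.4, -0.4, -0.8]
width: 0.4
grip_force: 0.0
```

```bash
python3 - <<'E'
from h import *
print(where(),delta(-165,85,140))
f=grab('side');o,R=gauge();v,u=np.mgrid[0:384,0:512]
G=(unproj(f,u,v)-o)@R
# collar visible leading face points: gauge x distribution vs z
k=(abs(G[...,1])<48)&(G[...,2]>60)&(G[...,2]<150)&(G[...,0]>10)&(G[...,0]<56)&(np.hypot(G[...,1],G[...,2]-98)>28)&(np.hypot(G[...,1],G[...,2]-98)<43)
g=G[k]; print(len(g)); A=np.c_[np.ones(len(g)),g[:,1],g[:,2]-98]
print('plane fit x,slope y,z',np.linalg.lstsq(A[g[:,0]>40],g[g[:,0]>40,0],rcond=None)[0].round(3))
t=grab('top');H=(unproj(t,u,v)-o)@R
k=(abs(H[...,1])<40)&(H[...,2]>128)&(H[...,2]<152)&(t['frame'].min(-1)>120);print('top',k.sum(),np.percentile(H[k],[3,50,97],axis=0).round(1).tolist() if k.any() else 0)
save('n6.png',np.hstack([cv2.resize(f['frame'][150:270,180:320],(466,400),interpolation=cv2.INTER_CUBIC),cv2.resize(t['frame'][120:240,185:300],(334,400))]))
E
```

```text
('t', 8.15, array([-66.5,  -1.3, 145.4]), array([ 0.4, -0.4, -0.8]), 0.4) (array([-9.84, -8.64,  0.52]), np.float64(0.001), array([ 489.8, -122. ,  140. ]))
164
plane fit x,slope y,z [ 5.0058e+01  8.0000e-03 -1.8000e-02]
top 153 [[26.4, -31.7, 129.7], [39.1, 3.3, 140.4], [49.2, 29.6, 147.3]]
```

View pics/n6.png

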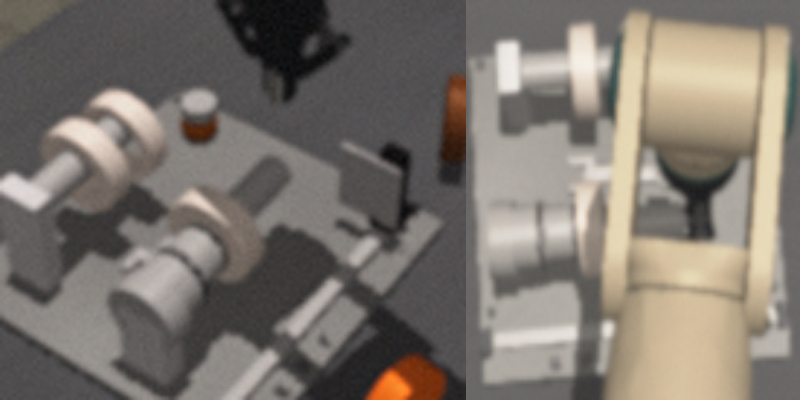

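The collar's leading face fits at x = 50.1 and is square (slopes under 0.02), so it is home on the shoulder with the cursor still back at (375,190). Next I'll take the closed fingers behind the cursor handle.

Call:
{"op": "arm_command", "data": {"commands": [[[-2.0, -1.8, 0, 0], [-4.2, -3.7, 0, 0], [-6.4, -5.6, 0, 0], [-8.6, -7.5, 0, 0], [-9.9, -8.7, 0, 0]]]}}

```text
time_s: 8.88
tcp_pos: [487.7, -123.2, 143.3]
tool_rot: [[-0.074, 0.997, -0.0], [0.997, 0.074, 0.0], [0.0, -0.0, -1.0]]
ft_force: [0.6, -0.8, -0.8]
width: 0.2
grip_force: 0.0
```

Call:
{"op": "arm_command", "data": {"commands": [[[0, 0, 2, 0], [0, 0, 4, 0], [0, 0, 5.5, 0], [0, 0, 5.5, 0], [0, 0, 5.5, 0]]]}}

```text
time_s: 9.5
tcp_pos: [488.9, -122.6, 89.2]
tool_rot: [[-0.075, 0.997, 0.001], [0.997, 0.075, -0.0], [-0.0, 0.001, -1.0]]
ft_force: [-0.0, -0.2, -0.4]
width: 0.1
grip_force: 0.0
```

```bash
python3 - <<'E'
from h import *
print(where())
f=grab('side');o,R=gauge();v,u=np.mgrid[0:384,0:512]
G=(unproj(f,u,v)-o)@R
k=(abs(G[...,0]+165)<22)&(abs(G[...,1]-85)<22)&(G[...,2]>70)&(f['frame'].max(-1)<80)
print('gripper',np.percentile(G[k],[1,10,50,99],axis=0).round().tolist())
save('n7.png',cv2.resize(f['frame'][130:250,240:360],(600,600),interpolation=cv2.INTER_CUBIC))
E
```

```text
('t', 9.5, array([-165.6,   86. ,   89.2]), array([-0. , -0.2, -0.4]), 0.1)
gripper [[-172.0, 64.0, 132.0], [-159.0, 74.0, 146.0], [-153.0, 89.0, 188.0], [-144.0, 106.0, 235.0]]
```

View pics/n7.png

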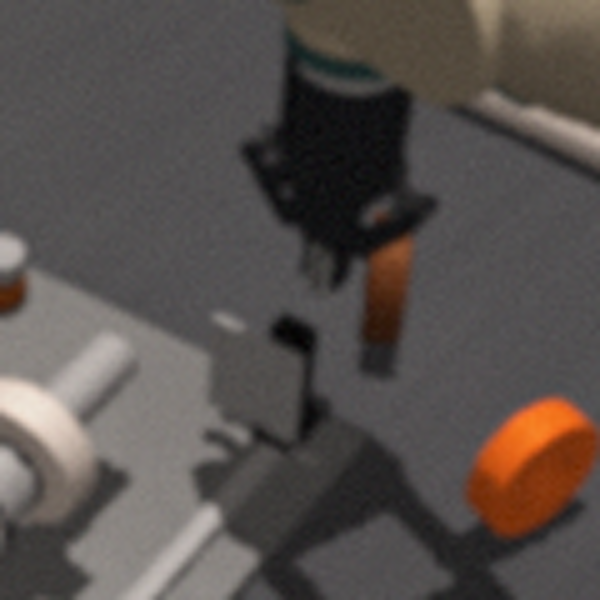

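The tips are at (320,285), z ≈ 131, behind the handle at (295,330) with about 15 mm of gap. The 42 mm offset holds here too. I'll lower and push.

Call:
{"op": "arm_command", "data": {"commands": [[[0, 0, 1.5, 0], [0, 0, 3, 0], [0, 0, 4.4, 0], [0.4, 0.1, 4.4, 0], [0.8, 0.1, 4.4, 0]]]}}

```text
time_s: 10.18
tcp_pos: [489.0, -114.3, 44.6]
tool_rot: [[-0.075, 0.997, 0.0], [0.997, 0.075, -0.0], [-0.0, 0.0, -1.0]]
ft_force: [-0.1, 0.0, -0.2]
width: -0.1
grip_force: 0.0
```

Call:
{"op": "arm_command", "data": {"commands": [[[0.5, 0, 0, 0], [1.0, 0, 0, 0], [1.6, 0, 0, 0], [2.2, 0, 0, 0], [2.8, 0, 0, 0]]]}}

```text
time_s: 10.8
tcp_pos: [486.8, -86.3, 44.6]
tool_rot: [[-0.075, 0.997, 0.001], [0.997, 0.075, -0.0], [-0.0, 0.001, -1.0]]
ft_force: [0.9, -1.1, 0.9]
width: -0.3
grip_force: 0.9
```

```bash
python3 - <<'E'
from h import *
print(where())
f=grab('side');o,R=gauge();v,u=np.mgrid[0:384,0:512]
G=(unproj(f,u,v)-o)@R
k=(abs(G[...,1]-60)<20)&(G[...,2]>50)&(G[...,2]<108)&(G[...,0]<0)&(G[...,0]>-140)&(f['frame'].min(-1)>80)
print('blade',k.sum(),np.percentile(G[k],[5,50,95],axis=0).round(1).tolist())
E
```

```text
('t', 10.8, array([-129.2,   85.2,   44.6]), array([ 0.9, -1.1,  0.9]), -0.3)
blade 32 [[-97.8, 40.2, 56.0], [-95.5, 48.1, 90.1], [-93.4, 70.4, 107.7]]
```

Call:
{"op": "arm_command", "data": {"commands": [[[1.0, 0, 0, 0], [2.2, 0, 0, 0], [3.4, 0, 0, 0], [4.6, 0, 0, 0], [5.6, 0, 0, 0]]]}}

```text
time_s: 11.48
tcp_pos: [482.4, -29.9, 44.4]
tool_rot: [[-0.075, 0.997, -0.0], [0.997, 0.075, -0.0], [-0.0, -0.0, -1.0]]
ft_force: [0.6, -1.8, 2.1]
width: -0.3
grip_force: 1.0
```

Call:
{"op": "arm_command", "data": {"commands": [[[1.0, 0, 0, 0], [2.2, 0, 0, 0], [3.4, 0, 0, 0], [4.3, 0, 0, 0], [4.9, 0, 0, 0]]]}}

```text
time_s: 12.1
tcp_pos: [478.7, 18.7, 44.3]
tool_rot: [[-0.075, 0.997, -0.0], [0.997, 0.075, -0.0], [-0.0, -0.0, -1.0]]
ft_force: [-0.6, -1.3, 1.2]
width: -0.1
grip_force: 0.9
```

Call:
{"op": "arm_command", "data": {"commands": [[[0.2, 0, 0, 0], [0.4, 0, 0, 0], [0.6, 0, 0, 0], [0.8, 0, 0, 0], [1.0, 0, 0, 0]]]}}

```text
time_s: 12.72
tcp_pos: [478.0, 28.1, 44.3]
tool_rot: [[-0.075, 0.997, -0.0], [0.997, 0.075, -0.0], [-0.0, -0.0, -1.0]]
ft_force: [-1.5, -2.3, 1.0]
width: -0.5
grip_force: 0.8
```

```bash
cat > m.py <<'E'
from h import *
print(where())
f=grab('side');o,R=gauge();v,u=np.mgrid[0:384,0:512]
G=(unproj(f,u,v)-o)@R
k=(abs(G[...,1]-65)<16)&(G[...,2]>50)&(G[...,2]<108)&(G[...,0]<40)&(G[...,0]>-40)&(f['frame'].min(-1)>80)
print('blade',k.sum(),np.percentile(G[k],[5,50,95],axis=0).round(1).tolist())
r=np.hypot(G[...,1],G[...,2]-98); k=(r>28)&(r<43)&(G[...,0]>42)&(G[...,0]<56)&(G[...,2]>60)
g=G[k];A=np.c_[np.ones(len(g)),g[:,1],g[:,2]-98];print('collar lead',len(g),np.linalg.lstsq(A,g[:,0],rcond=None)[0].round(3))
save('n8.png',cv2.resize(f['frame'][160:270,190:320],(780,600),interpolation=cv2.INTER_CUBIC))
E
python3 m.py
```

```text
('t', 12.725, array([-14.5,  85.4,  44.3]), array([-1.5, -2.3,  1. ]), -0.5)
blade 15 [[17.7, 49.1, 87.0], [19.4, 53.9, 103.4], [37.5, 73.7, 107.8]]
collar lead 148 [ 5.0344e+01  1.3000e-02 -7.0000e-03]
```

About 4.5 mm to go; creeping until the force rises.

Call:
{"op": "arm_command", "data": {"commands": [[[0.07, 0, 0, 0], [0.14, 0, 0, 0], [0.21, 0, 0, 0], [0.28, 0, 0, 0], [0.35, 0, 0, 0]]]}}

```text
time_s: 13.4
tcp_pos: [477.7, 31.5, 44.3]
tool_rot: [[-0.075, 0.997, -0.0], [0.997, 0.075, -0.0], [-0.0, -0.0, -1.0]]
ft_force: [-0.8, -2.4, -1.2]
width: 0.2
grip_force: 0.8
```

Call:
{"op": "arm_command", "data": {"commands": [[[0.04, 0, 0, 0], [0.08, 0, 0, 0], [0.12, 0, 0, 0], [0.16, 0, 0, 0], [0.16, 0, 0, 0]]]}}

```text
time_s: 14.02
tcp_pos: [477.6, 32.6, 44.3]
tool_rot: [[-0.075, 0.997, -0.0], [0.997, 0.075, -0.001], [-0.001, -0.0, -1.0]]
ft_force: [-0.3, -4.6, -0.9]
width: -0.0
grip_force: 2.5
```

Call:
{"op": "arm_command", "data": {"commands": [[[0.04, 0, 0, 0], [0.08, 0, 0, 0], [0.12, 0, 0, 0], [0.15, 0, 0, 0], [0.15, 0, 0, 0]]]}}

```text
time_s: 14.65
tcp_pos: [477.6, 32.6, 44.3]
tool_rot: [[-0.074, 0.997, -0.0], [0.997, 0.074, -0.004], [-0.004, -0.0, -1.0]]
ft_force: [-1.0, -11.3, -0.9]
width: -0.1
grip_force: 5.8
```

```bash
python3 m.py
```

```text
('t', 14.65, array([-9.9, 85.4, 44.3]), array([ -1. , -11.3,  -0.9]), -0.1)
blade 19 [[22.3, 49.3, 72.8], [24.0, 53.6, 101.4], [36.4, 75.6, 107.5]]
collar lead 148 [ 5.006e+01  1.600e-02 -8.000e-03]
```

The blade is at 24.0 mm, the collar's leading face is at 50.1, and the force has stopped rising against a hard contact at 11 N. I'll back off, lift clear and check.

Call:
{"op": "arm_command", "data": {"commands": [[[-0.3, 0, 0, 0], [-0.8, 0, 0, 0], [-1.8, 0, 0, 0], [-3.0, 0, 0, 0], [-4.0, 0, -0.5, 0]]]}}

```text
time_s: 15.32
tcp_pos: [480.4, -6.2, 49.3]
tool_rot: [[-0.075, 0.997, -0.001], [0.997, 0.075, -0.0], [0.0, -0.001, -1.0]]
ft_force: [0.0, 0.2, 0.3]
width: -0.1
grip_force: 0.0
```

Call:
{"op": "arm_command", "data": {"commands": [[[0, 0, -3, 0], [0, 0, -6, 0], [-3, 0, -9, 0], [-8, 0, -10, 0], [-13, 0, -10, 0]]]}}

```text
time_s: 15.95
tcp_pos: [490.9, -136.9, 151.3]
tool_rot: [[-0.075, 0.997, 0.003], [0.997, 0.075, -0.001], [-0.001, 0.003, -1.0]]
ft_force: [0.7, 0.3, -0.7]
width: -0.1
grip_force: 0.0
```

```bash
python3 m.py
```

```text
('t', 15.95, array([-180. ,   85. ,  151.3]), array([ 0.7,  0.3, -0.7]), -0.1)
blade 26 [[20.8, 49.6, 78.8], [24.9, 57.7, 104.7], [35.5, 76.7, 107.3]]
collar lead 147 [ 5.0369e+01  1.0000e-02 -1.4000e-02]
```

View pics/n8.png

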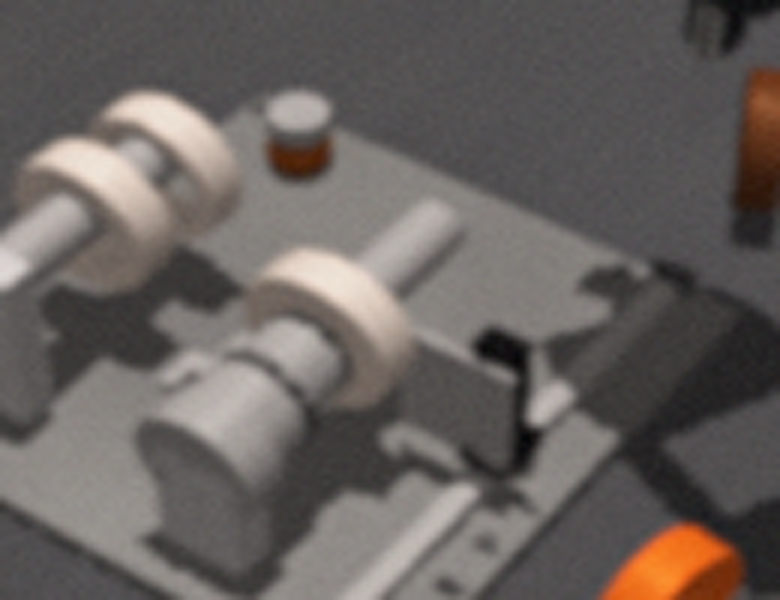

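The picture shows the collar at (330,330) against its shoulder and the blade at (450,390) flush on its rear face. The gripper is clear at (715,30), and the peg collars and jar have not moved.

```bash
python3 -c "
from h import *
print(close_job())"
```

```text
the job is handed in; nothing more can be done
None
```

The small collar is home against its shoulder at gauge x = 50, the cursor blade is flush on its rear face at about x = 24, and the job was handed in at about 16 s with the gripper clear.

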